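# Switch the capsule sorter to its other chute and feed it

## Robot

A 7-joint arm with a two-finger parallel gripper is mounted at the origin on the work surface. World frame = base frame: x ahead of the robot, y to its left, z up, the work surface at z = 0. Lengths are in m, angles in rad, forces in N, time in s.
With the tool pointing down it reaches from about 0.425 to 1.025 m from the base axis. Payload 9.4 kg.
Tool frame: the origin (TCP) lies midway between the tips of the shut fingers; the grasp point (between the pads) lies 19 mm behind it (bot.tcp_to_grasp is the distance from the TCP to the grasp point, in m); z points along the fingers, y is the line along which they close (so a half turn about z gives the same grasp; the last joint's range is limited). The gripper opens to 93 mm and grips with 3 to 60 N. Pads are 15 mm wide; open, the fingers measure 128 mm over their backs; the gripper's body (75 mm by 188 mm) begins 65 mm behind the grasp point.
Start: joints at [1.102, 0.599, -0.003, 1.599, 0.002, 0.943, -0.08], TCP at [0.277, -0.67, 0.219] pointing down, gripper open.
Joint ranges: [-2.57, 2.57], [-0.35, 1.97], [-1.29, 1.29], [0.11, 2.56], [-1.05, 4.19], [0.11, 1.86], [-2.63, 2.63]. Speed limits (rad/s): [2.22, 2.22, 3.01, 3.01, 3.14, 3.14, 3.14].

## Interface

Orientations are given as a rotation vector (axis times angle).
In Python, from rig import bot gives the robot as it stands.
- The arm moves only by the tool apply_moves, never from a script. Its argument "targets" is a list of rows, each a list of 3 entries, a list of its own where there are three numbers: the shift along the tool's x, y, z in m, then the turn, a rotation vector about the tool's x, y, z in rad, then the gripper command: -1 is fully open, 1 is shut, values between are in proportion. In form: [[[dx, dy, dz], [rx, ry, rz], claw], ...]. A call has 1 to 10 rows; each row shifts and turns the commanded pose from where the row before left it, along the tool's axes as they then stand; what a row does not reach is not made up. A row lasts 1/10 s, in which the tool goes at most 50 mm and 8.59 degrees, less where a joint would pass 70% of its speed; a pose out of reach is approached as far as the arm can. A call is refused whole if a number of a shift passes 0.05 or a number of a turn 0.15, either way. A call with a gripper value outside its range is refused whole. The fingers move at their own pace and stop on an object; "squeeze" is the grip in N (left out, the last holds). Time passes only in rows, so rows that do not move let the fingers close. It gives the time, the measured TCP pose, the force, the opening and the grip force at its end, in the units of the state.
- bot.get_state(): the state, without advancing time (a new reading comes with each control period).
- bot.snapshot(name): name is "scene" or "top" or "wrist"; returns the picture (480x640x3 uint8, red, green, blue); there is no depth.
- bot.camera_params(name): a dict with "camera_matrix" (3x3 intrinsics, pixels), "rvec" (rotation vector, rad) and "tvec" (3), from world to camera coordinates, as OpenCV has them; the wrist camera has in their place "tool_from_camera" (4x4, takes a point from camera to tool coordinates, whose origin is the TCP and whose axes are the flange's). Camera axes: x right, y down, z forward; pixel columns grow to the right and rows downward; lengths in m; the calibration is good to about 2 mm. A picture is of the moment at which its call begins: read the wrist's pose just before it. camera_params takes no time and is no camera call.
- bot.sign_off(): hands the job in; it is judged then, once.
The state is a dict: "time": time; "joint_positions": joint angles; "qd": joint speeds; "joint_torque": joint torques, N m; "eef_pos": TCP position; "ee_rot": TCP orientation; "ft_force": force on the tool from outside, world axes, zero at the start; "moment": the same for the moment, N m; "opening": opening from 0.0 (shut) to 1.0 (fully open); "grip_force": force on a finger pad.
Only numpy, scipy, OpenCV 4.12 (cv2) and the standard library are available. Lean on these libraries where they do the work, as an engineer would, in place of code of your own. Each camera call takes 0.05 s, during which the arm holds its last target. There are 200 camera calls.

## Task

With the fingertips, push down the raised end of the blue seesaw gate so that it rocks over and stays tipped the other way. Then push both prize capsules along the loading shelf onto the gate, so that they roll by themselves down the newly opened chute and come to rest in the basket at its end. Only push: do not pick up or carry the capsules, touch them only on the shelf, and leave the three jars where they stand.

Things in the scene. Friction and masses are not known exactly. Their poses are not given: they have to be found in the camera images.
- sorter: Table-top capsule sorter, fixed. Origin on the table under the middle of the gate; its x points away from the loading shelf, y to the left (green) basket, z up. Plywood base 12 mm thick: x -78..78, y -308..308 mm, and a tongue 90 mm wide out to x -175. Fixed aluminium chutes at |y| 110..188 mm lead from both gate ends to the baskets.
- shelf_edge (a point): Middle of the gate-side edge of the grey loading shelf, on its floor (sorter x -31, y 0, z 150 mm; sorter axes). The lane runs 135 mm back from it to -x, rising 0.03 rad, 45 mm wide between side walls 9 mm high, open above and at both ends. A bar 1.5 mm high across it 4 mm before the edge stops the capsules; a light push takes them over and they drop 14 mm to the gate.
- basket_green (a point): Middle of the floor of the open green basket at sorter y +240 mm: inside 142 (x) by 120 mm (y), floor 20 mm and rim 100 mm above the table. Sorter axes.
- basket_white (a point): The same for the white basket, at sorter y -240 mm.
- gate (a joint): Tilt of the blue gate, a trough 220 mm long (sorter y), 54 mm wide, hinged on the sorter's x axis at z 130 mm. -0.2 to 0.2 rad. Positive: left (+y) end up, runs to the white basket; negative: right end up, runs to the green one. A weight above the pivot (36 mm disc, top at z 225, x 30..42 mm) holds it on either stop; it starts on either. Under 1 N on a tab rocks it; past level it falls by itself.
- tab_left (a point): Middle of the top face of the orange press tab on the near (-x) side of the gate's left (+y) end. The tab is 44 mm (x) by 34 mm (y), 5 mm thick, moves with the gate. In gate axes it is at x -53, y 93, z 20 mm from the pivot: so about 168 mm above the table when that end is up, 131 mm when down.
- tab_right (a point): The same on the right (-y) end: at x -53, y -93, z 20 mm from the pivot in gate axes.
- capsule_red: Red prize capsule with a white band, a smooth plastic ball 40 mm in diameter, about 30 g, free to roll. Origin at its centre. It waits on the loading shelf in line with the other capsule; the first rests against the steel bar with its centre at sorter x about -43 mm, the second touches it from behind at about x = -83 mm. Either may be first.
- capsule_yellow: Yellow prize capsule with a white band, otherwise the same as the red one.
- jar_white: Bystander: clear jar with white lid, 60 mm across, 85 mm high, standing on the table in front of the sorter. Origin at the centre of its underside.
- jar_dark: Bystander: amber jar with black lid, 60 mm across, 85 mm high. Origin at the centre of its underside.
- jar_tall: Bystander: brown jar with grey lid, 56 mm across, 100 mm high. Origin at the centre of its underside.
Not all that is in view belongs to the job. What is meant by the capsule_yellow is not black, and is the larger of those in its own colour.

How it is judged:
On the way, in this order (a step that is already met when the one before it is completed fails the run):
1. the gate is rocked over to its other stop while both capsules still wait on the loading shelf (distance of each of tab_left, tab_right from where it was at the start of the episode above 0.028 m and (value of joint gate below -0.15 rad or value of joint gate above 0.15 rad) and x of each of capsule_red, capsule_yellow in the frame of sorter below -0.031 m and z of each of capsule_red, capsule_yellow in the frame of sorter above 0.16 m), for 0.2 s.
2. both capsules have rolled into the basket of the newly opened chute (distance of each of tab_left, tab_right from where it was at the start of the episode above 0.028 m and ((value of joint gate below -0.15 rad and y of capsule_red in the frame of sorter between 0.178 and 0.302 m and x of capsule_red in the frame of sorter between -0.073 and 0.073 m and z of each of capsule_red, capsule_yellow in the frame of sorter below 0.095 m and y of capsule_yellow in the frame of sorter between 0.178 and 0.302 m and x of capsule_yellow in the frame of sorter between -0.073 and 0.073 m) or (value of joint gate above 0.15 rad and y of capsule_red in the frame of sorter between -0.302 and -0.178 m and x of capsule_red in the frame of sorter between -0.073 and 0.073 m and z of each of capsule_red, capsule_yellow in the frame of sorter below 0.095 m and y of capsule_yellow in the frame of sorter between -0.302 and -0.178 m and x of capsule_yellow in the frame of sorter between -0.073 and 0.073 m))), for 0.2 s.
At the end, for the whole second after the job is handed in: The gate rests tipped the other way than at the start (beyond 0.15 rad), and both capsules lie in the basket on its lower side (inside its walls, below its rim), slower than 0.05 m/s (all of step 2 and linear speed of each of capsule_red, capsule_yellow below 0.05 m/s); the robot touches nothing.
It fails at once if a jar is shoved more than 20 mm or tipped over (distance of any of jar_white, jar_dark, jar_tall from where it was at the start of the episode above 0.02 m or angle between any of jar_white, jar_dark, jar_tall's own z axis and vertical above 0.4 rad).
It fails at once if a capsule is lifted more than about 12 mm off the shelf (height (world z) of any of capsule_red, capsule_yellow above 0.187 m).
It fails at once if the robot touches a capsule that has left the loading shelf ((contact force between any of the arm, the fingers and capsule_red above 0.2 N and (y of capsule_red in the frame of sorter above 0.04 m or y of capsule_red in the frame of sorter below -0.04 m or z of capsule_red in the frame of sorter below 0.14 m)) or (contact force between any of the arm, the fingers and capsule_yellow above 0.2 N and (y of capsule_yellow in the frame of sorter above 0.04 m or y of capsule_yellow in the frame of sorter below -0.04 m or z of capsule_yellow in the frame of sorter below 0.14 m))).
It also fails if it takes over 45 s, if anything falls off the work surface, if the arm or the gripper's body presses on something with over 40 N, if the wrist force passes 120 N, or if a joint passes its speed limit or range.

## Working session

There is one attempt and no reset: what is moved stays moved. The work goes in short steps, Python scripts to look and compute and a tool call to move; the robot and the scene stay as the last step left them, time stands still between calls to the robot, and variables do not carry over. Pictures are saved under pics/ and viewed, at most 10 in all, crops included, and the job is handed in when it is done.

Besides the shell and the picture viewer there is one more tool, called as name(argument=value, ...) on one line, values as JSON. apply_moves: Moves the arm, as the interface text tells. Its arguments: {"type":"object","properties":{"targets":{"type":"array","items":{"type":"array"}},"squeeze":{"type":"number"}},"required":["targets"]}

```bash
mkdir -p pics; python3 - <<'E'
from rig import bot
import cv2
for n in("scene","top"):
    cv2.imwrite(f"pics/{n}0.png",bot.snapshot(n)[:,:,::-1]); print(n,bot.camera_params(n))
print(bot.get_state())
E
```

```text
scene {'camera_matrix': array([[466.40074826,   0.        , 320.71692776],
       [  0.        , 466.40074826, 242.5181773 ],
       [  0.        ,   0.        ,   1.        ]]), 'rvec': array([ 1.2188951 ,  2.23140198, -0.98549434]), 'tvec': array([ 0.28225097, -0.18485571,  1.3769546 ])}
top {'camera_matrix': array([[505.69410232,   0.        , 325.37995705],
       [  0.        , 505.69410232, 234.79710549],
       [  0.        ,   0.        ,   1.        ]]), 'rvec': array([ 2.09106647, -2.14502478,  0.13556907]), 'tvec': array([0.02783319, 0.51946439, 0.85253484])}
{'time': 0.1, 'joint_positions': array([ 1.10226119,  0.60004483, -0.00257767,  1.60002813,  0.00180643,
        0.94291574, -0.07977745]), 'qd': array([ 4.28931675e-05, -9.18742465e-04,  6.42890085e-04, -2.92778756e-03,
       -5.70338271e-04, -5.08925429e-04,  9.56649757e-04]), 'joint_torque': array([ 5.34907827e-03, -7.66548371e+01,  1.50193065e+00, -2.52934706e+01,
       -5.23831928e-02,  1.36422354e-02,  6.59312059e-05]), 'eef_pos': array([ 0.27670757, -0.66965064,  0.21785381]), 'ee_rot': array([-3.08014354e+00, -6.11476652e-01,  6.03163433e-04]), 'ft_force': array([-0.15984151,  0.02105339, -0.1286432 ]), 'moment': array([-0.00412996,  0.0102438 ,  0.01288902]), 'grip_force': 0.0, 'opening': 1.0010426862845874}
```

View pics/scene0.png

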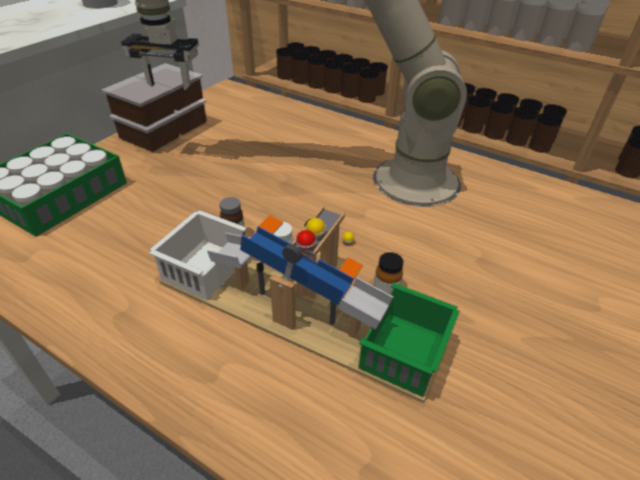

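View pics/top0.png

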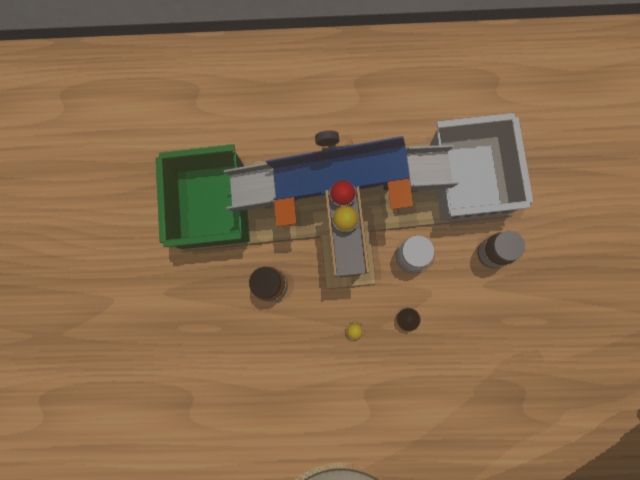

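```bash
python3 - <<'E'
import cv2
t=cv2.imread("pics/top0.png");s=cv2.imread("pics/scene0.png")
cv2.imwrite("pics/tc.png",cv2.resize(t[125:345,240:440],None,fx=2.7,fy=2.7,interpolation=cv2.INTER_CUBIC))
cv2.imwrite("pics/sc.png",cv2.resize(s[195:335,210:410],None,fx=4,fy=4,interpolation=cv2.INTER_CUBIC))
E
```

```text
(no output)
```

View pics/tc.png

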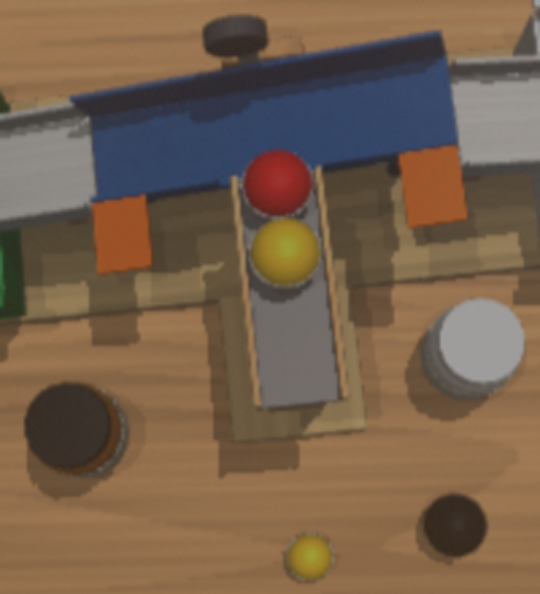

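View pics/sc.png

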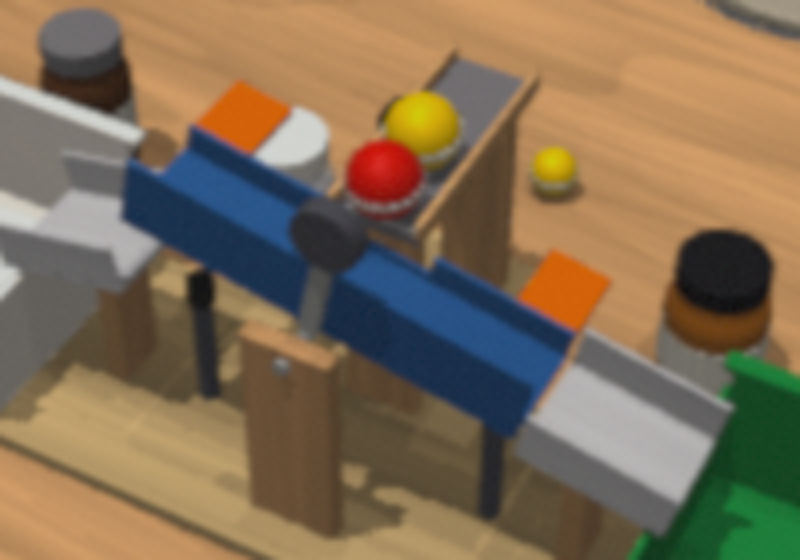

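```bash
cat > h.py <<'E'
from rig import bot
import numpy as np,cv2
from scipy.optimize import least_squares
from scipy.spatial.transform import Rotation as R
C={n:bot.camera_params(n) for n in("scene","top")}
def proj(n,P):
    c=C[n];return cv2.projectPoints(np.array(P,float).reshape(-1,1,3),c["rvec"],c["tvec"],c["camera_matrix"],None)[0][:,0]
def ray(n,uv,z):
    c=C[n];r=cv2.Rodrigues(c["rvec"])[0];d=r.T@np.linalg.inv(c["camera_matrix"])@[*uv,1];o=-r.T@c["tvec"]
    return o+d*(z-o[2])/d[2]
E
python3 - <<'E'
from h import *
t=-.2
def tab(y): # rotate about x by t
    return [-.053,y*np.cos(t)-.02*np.sin(t),.13+y*np.sin(t)+.02*np.cos(t)]
S=np.array([tab(.093),tab(-.093),[-.043,0,.1704],[-.083,0,.1716]])
top=np.array([[285.2,211.7],[400,194.3],[342.6,192.8],[345.6,218]]);sc=np.array([[351.2,267.8],[270.8,224.8],[306.3,239.5],[315.8,227.3]])
def W(p):return S@R.from_euler('z',p[2]).as_matrix().T+[p[0],p[1],0]
f=lambda p:np.r_[proj("top",W(p))-top,proj("scene",W(p))-sc].ravel()
r=least_squares(f,[.6,0,0]);print(r.x,r.fun.round(1).reshape(-1,2));print(W(r.x).round(4))
np.save("pose.npy",r.x)
M=R.from_euler('z',r.x[2]).as_matrix()
for n,uv,z in(("dark",(266,283),.085),("white",(418.5,251),.085),("tall",(508,246),.1),("sball",(355,331),.012)):
    w=ray("top",uv,z);print(n,w.round(3),(M.T@(w-[r.x[0],r.x[1],0])).round(3))
s=bot.get_state();print(s["eef_pos"],R.from_rotvec(s["ee_rot"]).as_matrix().round(4))
E
```

```text
[ 0.60581871 -0.01426588  0.07850941] [[-0.6 -0.3]
 [-0.2 -0.6]
 [-0.1  0.3]
 [-0.3  0.3]
 [-0.3 -0.7]
 [-0.1 -1.1]
 [-0.5 -0.1]
 [-0.3  0.1]]
[[ 0.5455  0.0764  0.1311]
 [ 0.5598 -0.1053  0.1681]
 [ 0.563  -0.0176  0.1704]
 [ 0.5231 -0.0208  0.1716]]
dark [0.434 0.114 0.085] [-0.161  0.141  0.085]
white [ 0.481 -0.142  0.085] [-0.134 -0.117  0.085]
tall [ 0.484 -0.285  0.1  ] [-0.143 -0.26   0.1  ]
sball [ 0.351 -0.033  0.012] [-0.256  0.001  0.012]
[ 0.27670757 -0.66965064  0.21785381] [[ 9.242e-01  3.820e-01 -6.000e-04]
 [ 3.820e-01 -9.242e-01  1.200e-03]
 [-1.000e-04 -1.400e-03 -1.000e+00]]
```

The capsules and gate are identified as follows:
- **Red capsule:** first in line on the shelf, at top-view pixel (343,193).
- **Yellow capsule:** second in line, at (346,218).
- **Lookalikes:** the small yellow ball at (355,331) and the black ball at (408,319), both off the shelf. The description asks for the larger yellow one, which is on the shelf, and the crop confirms it.
- **Gate:** the right (white) end is up, so I press tab_right at (400,194). The fit with tilt -0.2 leaves residuals of about 1 px.

apply_moves(targets=[[[0,0,0],[0,0,0.105],1],[[0,0,0],[0,0,0.105],1],[[0,0,0],[0,0,0.103],1],[[0.01,-0.015,0],[0,0,0],1],[[0.02,-0.033,0],[0,0,0],1],[[0.02,-0.033,0],[0,0,0],1],[[0.02,-0.033,0],[0,0,0],1],[[0.02,-0.033,0],[0,0,0],1],[[0.02,-0.033,0],[0,0,0],1],[[0.02,-0.033,0],[0,0,0],1]], squeeze=5)

```text
time: 1.1
eef_pos: [0.3905, -0.4445, 0.2185]
ee_rot: [-3.138, -0.131, 0.0]
ft_force: [0.1, 0.0, 0.1]
opening: 0.191
grip_force: 0.0
```

apply_moves(targets=[[[0.02,-0.033,0],[0,0,0],1],[[0.02,-0.033,0],[0,0,0],1],[[0.02,-0.033,0],[0,0,0],1],[[0.02,-0.033,0],[0,0,0],1],[[0.02,-0.033,0],[0,0,0],1],[[0.02,-0.033,0],[0,0,0],1],[[0.02,-0.033,0],[0,0,0],1],[[0.02,-0.033,0],[0,0,0],1],[[0.01,-0.02,0],[0,0,0],1],[[0,0,0],[0,0,0],1]])

```text
time: 2.1
eef_pos: [0.5376, -0.1459, 0.2184]
ee_rot: [-3.137, -0.139, -0.0]
ft_force: [-0.2, -0.2, 0.5]
opening: 0.004
grip_force: 0.0
```

```bash
cat >> h.py <<'E'
def st():
    s=bot.get_state();p=np.load("pose.npy");M=R.from_euler('z',p[2]).as_matrix()
    print("t",s["time"],"sorter tcp",(M.T@(s["eef_pos"]-[p[0],p[1],0])).round(4),"rot",(M.T@R.from_rotvec(s["ee_rot"]).as_matrix()).round(3).tolist(),s["opening"],s["ft_force"].round(1))
E
python3 -c "from h import *;st()"
```

```text
t 2.1 sorter tcp [-0.0783 -0.1258  0.2184] rot [[1.0, 0.01, 0.0], [0.01, -1.0, 0.002], [0.0, -0.002, -1.0]] 0.004490351146910359 [-0.2 -0.2  0.5]
```

apply_moves(targets=[[[0.013,-0.014,0],[0,0,0],1],[[0.012,-0.014,0],[0,0,0],1],[[0,0,0.02],[0,0,0],1],[[0,0,0.02],[0,0,0],1],[[0,0,0.01],[0,0,0],1],[[0,0,0.007],[0,0,0],1],[[0,0,0.007],[0,0,0],1],[[0,0,0.007],[0,0,0],1],[[0,0,0.005],[0,0,0],1],[[0,0,0.004],[0,0,0],1]])

```text
time: 3.1
eef_pos: [0.5595, -0.1211, 0.1383]
ee_rot: [-3.139, -0.124, -0.0]
ft_force: [0.6, -1.0, 0.1]
opening: 0.007
grip_force: 0.0
```

```bash
python3 - <<'E'
from h import *
st()
a=bot.snapshot("scene")[195:335,210:410,::-1]
cv2.imwrite("pics/p1.png",cv2.resize(a,None,fx=4,fy=4,interpolation=cv2.INTER_CUBIC))
E
```

```text
t 3.1 sorter tcp [-0.0545 -0.1029  0.1383] rot [[1.0, 0.0, 0.0], [0.0, -1.0, 0.0], [0.0, -0.0, -1.0]] 0.007441082882851999 [ 0.6 -1.   0.1]
```

View pics/p1.png

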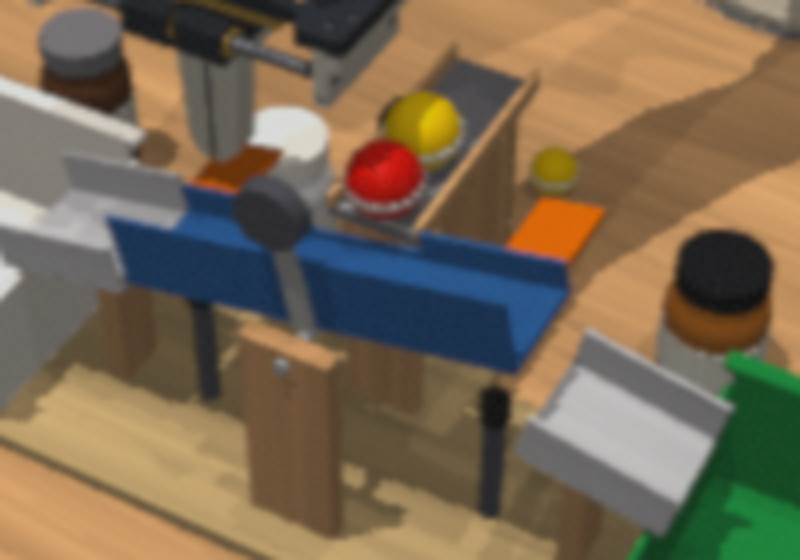

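The gate has rocked over: its left end is up and the weight has swung to the white side. Both capsules are still on the shelf. Next I retract and move in behind yellow.

apply_moves(targets=[[[0,0,-0.02],[0,0,0],1],[[0,0,-0.04],[0,0,0],1],[[0,0,-0.04],[0,0,0],1],[[-0.027,-0.02,0],[0,0,0],1],[[-0.027,-0.02,0],[0,0,0],1],[[-0.026,-0.02,0],[0,0,0],1],[[0,-0.02,0],[0,0,0],1],[[0,-0.02,0],[0,0,0],1],[[0,0,0],[0,0,0],1],[[0,0,0],[0,0,0],1]])

```text
time: 4.15
eef_pos: [0.472, -0.0278, 0.2388]
ee_rot: [3.139, 0.125, 0.001]
ft_force: [-0.1, -0.4, 0.8]
opening: 0.005
grip_force: 0.0
```

```bash
python3 - <<'E'
from h import *
st()
a=bot.snapshot("top")[125:345,240:440,::-1]
cv2.imwrite("pics/p2.png",cv2.resize(a,None,fx=2.7,fy=2.7,interpolation=cv2.INTER_CUBIC))
E
```

```text
t 4.15 sorter tcp [-0.1344 -0.003   0.2388] rot [[1.0, 0.001, 0.0], [0.001, -1.0, -0.0], [0.0, 0.0, -1.0]] 0.004913414100354886 [-0.1 -0.4  0.8]
```

View pics/p2.png

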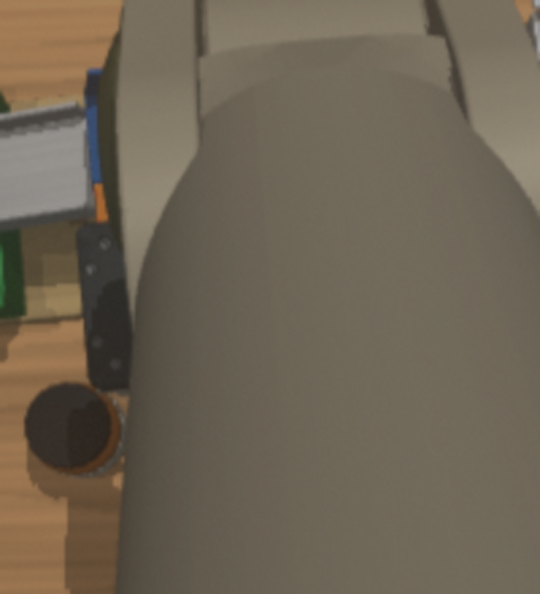

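apply_moves(targets=[[[0,-0.003,0.03],[0,0,0],1],[[0,0,0.03],[0,0,0],1],[[0,0,0.013],[0,0,0],1],[[0.009,0,0],[0,0,0],1],[[0.009,0,0],[0,0,0],1],[[0.003,0,0],[0,0,0],1],[[0.003,0,0],[0,0,0],1],[[0.003,0,0],[0,0,0],1],[[0,0,0],[0,0,0],1]])

```text
time: 5.1
eef_pos: [0.4991, -0.0225, 0.166]
ee_rot: [-3.139, -0.124, -0.002]
ft_force: [0.1, -0.4, -0.3]
opening: 0.002
grip_force: 0.0
```

```bash
python3 - <<'E'
from h import *
st()
a=bot.snapshot("scene")[195:335,210:410,::-1]
cv2.imwrite("pics/p3.png",cv2.resize(a,None,fx=4,fy=4,interpolation=cv2.INTER_CUBIC))
E
```

```text
t 5.1 sorter tcp [-1.07e-01  1.00e-04  1.66e-01] rot [[1.0, 0.0, 0.001], [0.0, -1.0, -0.0], [0.001, 0.0, -1.0]] 0.0022094619134583418 [ 0.1 -0.4 -0.3]
```

View pics/p3.png

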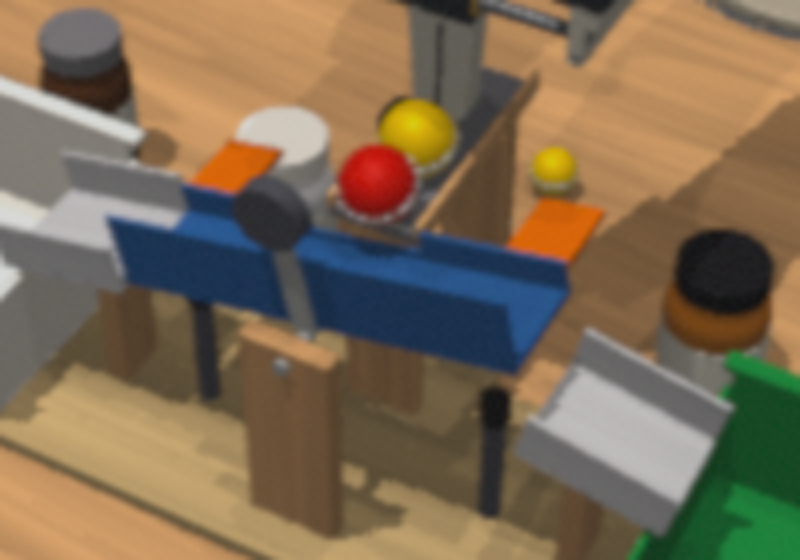

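The tips are touching yellow, and red is riding up onto the bar. I'll keep pushing gently.

apply_moves(targets=[[[0.003,0,0],[0,0,0],1],[[0.003,0,0],[0,0,0],1],[[0.003,0,0],[0,0,0],1],[[0,0,0],[0,0,0],1],[[0,0,0],[0,0,0],1],[[0,0,0],[0,0,0],1],[[0,0,0],[0,0,0],1],[[0,0,0],[0,0,0],1]])

```text
time: 5.95
eef_pos: [0.5074, -0.0219, 0.1656]
ee_rot: [3.139, 0.124, -0.0]
ft_force: [0.9, -0.8, 0.1]
opening: 0.004
grip_force: 0.0
```

```bash
python3 - <<'E'
from h import *
st()
a=bot.snapshot("scene")[195:395,160:460,::-1]
cv2.imwrite("pics/p4.png",cv2.resize(a,None,fx=2.6,fy=2.6,interpolation=cv2.INTER_CUBIC))
E
```

```text
t 5.95 sorter tcp [-9.870e-02  1.000e-04  1.656e-01] rot [[1.0, 0.0, -0.0], [0.0, -1.0, -0.0], [-0.0, 0.0, -1.0]] 0.003891731814741433 [ 0.9 -0.8  0.1]
```

View pics/p4.png

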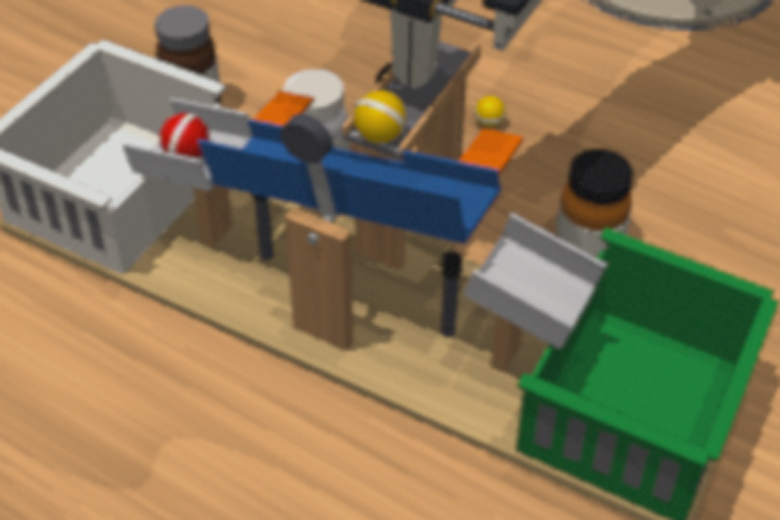

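Red is rolling down the white chute, and yellow now waits at the bar.

apply_moves(targets=[[[0.012,0,0],[0,0,0],1],[[0.01,0,0],[0,0,0],1],[[0.003,0,0],[0,0,0],1],[[0.003,0,0],[0,0,0],1],[[0.003,0,0],[0,0,0],1],[[0.003,0,0],[0,0,0],1],[[0.003,0,0],[0,0,0],1],[[0.001,0,0],[0,0,0],1],[[0,0,0],[0,0,0],1],[[-0.02,0,0],[0,0,0],1]])

```text
time: 7.0
eef_pos: [0.5273, -0.0201, 0.1656]
ee_rot: [-3.139, -0.124, -0.003]
ft_force: [-1.0, -0.1, 0.2]
opening: 0.007
grip_force: 0.0
```

apply_moves(targets=[[[-0.03,0,0],[0,0,0],1],[[0,0,-0.04],[0,0,0],1],[[0,0,-0.04],[0,0,0],1],[[0,0,-0.02],[0,0,0],1],[[0,0,0],[0,0,0],1],[[0,0,0],[0,0,0],1],[[0,0,0],[0,0,0],1],[[0,0,0],[0,0,0],1],[[0,0,0],[0,0,0],1],[[0,0,0],[0,0,0],1]])

```text
time: 8.0
eef_pos: [0.4954, -0.0229, 0.265]
ee_rot: [3.139, 0.124, -0.002]
ft_force: [0.3, 0.6, 0.0]
opening: 0.006
grip_force: 0.0
```

```bash
python3 - <<'E'
from h import *
st()
a=bot.snapshot("scene")[195:395,130:430,::-1]
cv2.imwrite("pics/p5.png",cv2.resize(a,None,fx=2.6,fy=2.6,interpolation=cv2.INTER_CUBIC))
E
```

```text
t 8.0 sorter tcp [-1.108e-01  1.000e-04  2.650e-01] rot [[1.0, 0.0, -0.001], [0.0, -1.0, 0.0], [-0.001, -0.0, -1.0]] 0.005603401780340352 [0.3 0.6 0. ]
```

View pics/p5.png

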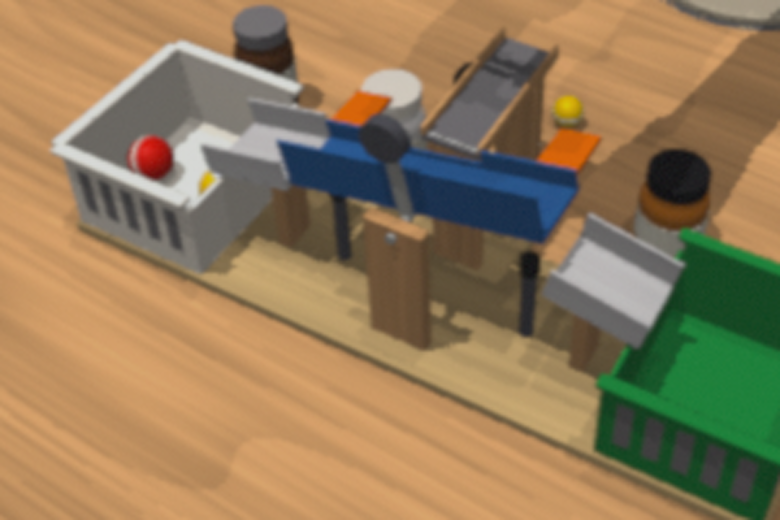

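Both capsules are in the white basket, red at (150,157) and yellow at (207,182). I'll let them settle before handing in.

apply_moves(targets=[[[0,0,0],[0,0,0],1],[[0,0,0],[0,0,0],1],[[0,0,0],[0,0,0],1],[[0,0,0],[0,0,0],1],[[0,0,0],[0,0,0],1],[[0,0,0],[0,0,0],1],[[0,0,0],[0,0,0],1],[[0,0,0],[0,0,0],1],[[0,0,0],[0,0,0],1],[[0,0,0],[0,0,0],1]])

```text
time: 9.05
eef_pos: [0.4955, -0.0228, 0.2656]
ee_rot: [3.139, 0.124, -0.0]
ft_force: [0.3, 0.2, 0.3]
opening: 0.008
grip_force: 0.0
```

apply_moves(targets=[[[0,0,0],[0,0,0],1],[[0,0,0],[0,0,0],1],[[0,0,0],[0,0,0],1],[[0,0,0],[0,0,0],1],[[0,0,0],[0,0,0],1],[[0,0,0],[0,0,0],1],[[0,0,0],[0,0,0],1],[[0,0,0],[0,0,0],1],[[0,0,0],[0,0,0],1],[[0,0,0],[0,0,0],1]])

```text
time: 10.05
eef_pos: [0.4955, -0.0229, 0.2656]
ee_rot: [3.139, 0.124, -0.0]
ft_force: [-0.3, -0.2, -0.0]
opening: 0.009
grip_force: 0.0
```

apply_moves(targets=[[[0,0,0],[0,0,0],1],[[0,0,0],[0,0,0],1],[[0,0,0],[0,0,0],1],[[0,0,0],[0,0,0],1],[[0,0,0],[0,0,0],1],[[0,0,0],[0,0,0],1],[[0,0,0],[0,0,0],1],[[0,0,0],[0,0,0],1],[[0,0,0],[0,0,0],1],[[0,0,0],[0,0,0],1]])

```text
time: 11.05
eef_pos: [0.4956, -0.0228, 0.2656]
ee_rot: [-3.139, -0.124, 0.0]
ft_force: [-0.3, -0.6, 0.4]
opening: 0.007
grip_force: 0.0
```

```bash
python3 - <<'E'
from h import *
p=np.load("pose.npy");M=R.from_euler('z',p[2]).as_matrix()
for i in range(5):
    b=bot.snapshot("top").astype(int)[100:225,425:540];r,g,l=b[...,0],b[...,1],b[...,2]
    for n,m in(("red",(r>90)&(g<.4*r)),("yel",(r>90)&(l<.4*r)&(g>.6*r))):
        v,u=np.nonzero(m)
        if len(u): w=ray("top",(u.mean()+425,v.mean()+100),.04);print(i,n,len(u),(M.T@(w-[p[0],p[1],0])).round(4))
E
```

```text
0 red 139 [ 0.0094 -0.28    0.04  ]
0 yel 85 [ 0.0057 -0.2082  0.04  ]
1 red 138 [ 0.0093 -0.2802  0.04  ]
1 yel 85 [ 0.006  -0.2082  0.04  ]
2 red 136 [ 0.0095 -0.2802  0.04  ]
2 yel 84 [ 0.0055 -0.2081  0.04  ]
3 red 134 [ 0.0091 -0.2803  0.04  ]
3 yel 85 [ 0.0059 -0.2081  0.04  ]
4 red 139 [ 0.0092 -0.2802  0.04  ]
4 yel 85 [ 0.0057 -0.2082  0.04  ]
```

Both capsules are still and inside the basket, so I'm handing in.

```bash
python3 -c "from rig import bot;print(bot.sign_off())"
```

```text
the job is handed in; nothing more can be done
None
```

I rocked the gate over by pressing its right tab, and both capsules rolled down the newly opened chute and lie still in the white basket; the job is handed in, but no verdict came back.

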